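# Index the movement holder four clicks and lock it

## Task

With a fingertip against its upright brass peg, turn the click-stop dial of the brass movement holder exactly four clicks clockwise (seen from above), counting the clicks, never turning it a click past that or a click the wrong way, and let it rest in the fourth click. Only then push the black post of the locking bolt with a fingertip towards the dial until the bolt is fully home, and draw clear. Do not lift the dial mount out of its socket and leave everything else on the bench where it lies.

Things in the scene. Friction and masses are not known exactly. Their poses are not given: they have to be found in the camera images.
- holder: Brass movement holder, fixed, round, 132 mm diameter, 40 mm high; origin at the centre of its underside on the vertical dial axis, z up. Twelve ivory pips, one per click, ring the dial 57 mm from the axis; the larger red one, at the holder's +x, marks the start. A brass bolt guide 30 mm wide, 42 mm high runs out along the holder's +y to 127 mm from the axis.
- hub (a point): Centre of the top of the dial's flat steel hub (24 mm diameter), on the dial axis, 49 mm above the bench. The dial round it is a grey steel disc of 100 mm diameter, its top 42 mm above the bench.
- peg (a point): Centre of the top of the dial's upright round, polished, slippery brass peg: 12 mm diameter, from 42 to 72 mm above the bench, 38 mm from the dial axis; a red line on the dial runs from the hub to the peg and on. It goes round with the dial.
- dial (a joint): Angle of the dial in rad, growing clockwise seen from above; 0 at the start (peg at the holder's +x, beside the red pip). A sprung ball holds it in clicks every 0.524 rad (30 degrees); pushing at the peg takes about 5 N to leave a click, and past half-way it snaps on to the next click by itself, away from the finger. Nothing stops it after four clicks (2.094 rad, 120 degrees).
- mount (a joint): Height in m by which the dial with its mount has been drawn up out of the bayonet socket; 0 is seated, and a stiff fit keeps it there.
- bolt_post (a point): Centre of the top of the locking bolt's upright black post: 12 mm diameter, from 50 to 76 mm above the bench, on a steel slide 8 mm thick that lies on the bolt guide. At the start the post stands on the holder's +y axis, 100 mm from the dial axis.
- bolt (a joint): Travel of the locking bolt in m towards the dial axis (the holder's -y): 0 drawn back, 0.018 fully home against its stop, its nose then over the dial's rim. Slides against about 1.5 N of friction and stays where it is left.
- tray: Ivory-coloured bone tray, 120 x 100 x 16 mm, fixed, holding three star wheels; origin at the centre of its underside.
- star1: Loose brass star wheel in the tray, about 26 mm across, 5 mm thick; origin under its centre.
- star2: Another such star wheel in the tray.
- star3: Another such star wheel in the tray.
- leader: Loose steel pendulum leader, flat strip about 240 mm long, 8 mm high, lying along its y axis at the back; origin under its middle.
- block: Loose brass suspension block, 30 x 22 x 32 mm with a slot on top; origin under its centre.
- oiler: Black japanned oiler stand, 75 x 160 mm, about 48 mm high with three domed cups, fixed; origin under its centre.
- spare: Loose spare brass twist-in mount, 42 mm diameter, 26 mm high; origin under its centre.
- driver: Loose screwdriver, 160 mm long, lying along its x axis; origin under it.

How it is judged:
By the outcome, as a careful person would: the job done as asked, in the order asked, and still so for the second after the job is handed in, with the robot touching nothing.
It also fails if it takes over 54 s, if anything falls off the work surface, if the arm or the gripper's body presses on something with over 40 N, if the wrist force passes 120 N, or if a joint passes its speed limit or range.

## Robot

A 6-joint arm with a two-finger parallel gripper is mounted at the origin on the work surface. World frame = base frame: x ahead of the robot, y to its left, z up, the work surface at z = 0. Lengths are in m, angles in rad, forces in N, time in s.
With the tool pointing down it reaches from about 0.275 to 1 m from the base axis. Payload 8.4 kg.
Tool frame: the origin (TCP) lies on the centre line of the jaws, within the pads' length; the fingertips stand 17 mm ahead of it and the grasp point (between the pads) lies 2 mm behind it (bot.tcp_to_tips is the z of the fingertips in the tool frame, in m); z points along the fingers, y is the line along which they close (so a half turn about z gives the same grasp; the last joint's range is limited). The gripper opens to 85 mm and grips with 20 to 120 N. Pads are 22 mm wide; open, the fingers measure 114 mm over their backs; the gripper's body (76 mm by 85 mm) begins 54 mm behind the grasp point. The pads swing forward as they close: fully open they stand 13 mm farther back than shut.
Start: joints at [-1.263, 0.353, 1.633, -0, 1.155, -0.002], TCP at [0.191, -0.595, 0.248] pointing down, gripper open.
Joint ranges: [-2.63, 2.63], [-0.92, 2.1], [0.06, 2.66], [-1.3, 4.44], [0, 2.69], [-3.02, 3.02]. Speed limits (rad/s): [2.22, 2.22, 2.79, 3.14, 3.14, 3.14].

## Interface

Orientations are given as a unit quaternion [x, y, z, w].
In Python, from workcell import bot, hand, kinematics, get_obs, vision, hand_in gives the robot as it stands. The module is installed in compiled form; this text tells all that it offers. Calls block until the motion is done:
- bot.reach(position, orientation): joint-space move of the TCP to a pose.
- bot.servo_line(position, ori=None, velocity=0.15): straight line of the TCP; ori=None keeps the orientation; velocity is the mean speed in m/s.
- bot.goto_joints(angles): joint-space move.
- hand.move_gripper(opening, strength=None): finger opening in m; strength is the grip in N (None keeps the last); returns when the fingers have stopped.
- bot.dwell(seconds).
- kinematics.solve_ik(position, orientation): joint angles nearest the present ones, or None.
- get_obs(): the state.
- vision.read_camera(name): name is "scene" or "top" or "wrist"; returns a dict with "frame" (384x512x3 uint8, red, green, blue), "intrinsics" (3x3 intrinsics, pixels), "dist" ([k1, k2, p1, p2, k3] as OpenCV has them; the pictures are not rectified), "view" (4x4, takes a point from world to camera coordinates). Camera axes: x right, y down, z forward; pixel columns grow to the right and rows downward; lengths in m; the calibration is good to about 2 mm. A picture is of the moment at which its call begins. There is no depth.
A pose or a line that the arm cannot do raises bot.IKError and nothing moves.
- hand_in(): hands the job in; it is judged then, once.
The state is a dict: "time_s": time; "joint_pos": joint angles; "joint_vel": joint speeds; "joint_efforts": joint torques, N m; "position": TCP position; "orientation": TCP orientation; "wrist_force": force on the tool from outside, world axes, zero at the start; "ft_torque": the same for the moment, N m; "gripper_width": finger opening in m; "grip_force": force on a finger pad.
Only numpy, scipy, OpenCV 4.12 (cv2) and the standard library are available. Lean on these libraries where they do the work, as an engineer would, in place of code of your own. Each camera call takes 0.05 s, during which the arm holds its last target. There are 200 camera calls.

## Working session

There is one attempt and no reset: what is moved stays moved. The work goes in short steps, each a Python script; the robot and the scene stay as the last script left them, time stands still between calls to the robot, and variables do not carry over. Pictures are saved under pics/ and viewed, at most 10 in all, crops included, and the job is handed in when it is done.

```bash
mkdir -p pics; cat > h.py <<'E'
import numpy as np, cv2
from workcell import bot, hand, kinematics, get_obs, vision, hand_in
def shot(name,fn):
    c=vision.read_camera(name); np.savez('pics/'+fn+'.npz',**c)
    cv2.imwrite('pics/'+fn+'.png',c['frame'][:,:,::-1]); return c
def px2w(c,uv,z):
    K,d,V=[np.array(c[k],float) for k in('intrinsics','dist','view')]
    n=cv2.undistortPoints(np.array(uv,float).reshape(-1,1,2),K,d).reshape(-1,2)
    R,t=V[:3,:3],V[:3,3]; o=-R.T@t
    r=np.c_[n,np.ones(len(n))]@R
    s=(np.broadcast_to(z,len(n))-o[2])/r[:,2]
    return o+r*s[:,None]
def w2px(c,P):
    K,d,V=[np.array(c[k],float) for k in('intrinsics','dist','view')]
    return cv2.projectPoints(np.array(P,float).reshape(-1,1,3),cv2.Rodrigues(V[:3,:3])[0],V[:3,3],K,d)[0].reshape(-1,2)
E
python3 - <<'E'
from h import *
a=shot('top','top0');b=shot('scene','sc0')
cv2.imwrite('pics/both.png',cv2.resize(np.vstack([a['frame'],b['frame']])[:,:,::-1],None,fx=.78,fy=.78))
for c in(a,b):
    V=np.array(c['view']);print(-V[:3,:3].T@V[:3,3],V[:3,:3].round(2).tolist())
o=get_obs();print(o['time_s'],o['orientation'],o['wrist_force'],o['gripper_width'],bot.tcp_to_tips)
E
```

```text
[0.43963297 0.04866257 1.17075051] [[-0.02, -1.0, 0.02], [-0.99, 0.02, -0.15], [0.15, -0.02, -0.99]]
[ 0.9907721  -0.37316515  0.89016323] [[0.7, 0.71, -0.0], [0.59, -0.58, -0.56], [-0.4, 0.39, -0.83]]
0.1 [ 9.88028235e-01  1.54271875e-01 -9.59056861e-05 -6.21482026e-04] [-0.32931447 -0.35078127 -0.37421882] 0.08536969610600861 0.017
```

View pics/both.png

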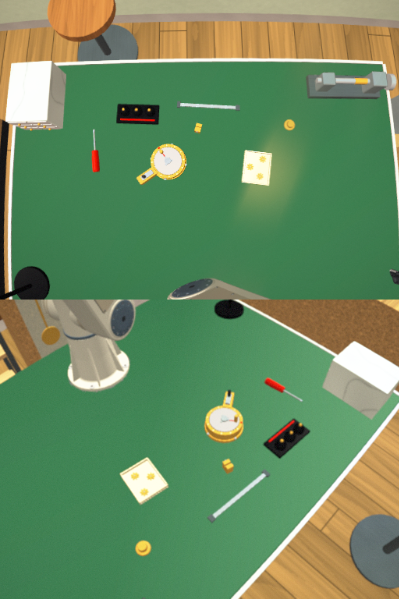

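The top picture (upper half) shows the holder at about (215,207) full-scale, with its bolt guide towards the lower left. In the scene picture it is at about (287,157). I'll enlarge both.

```bash
python3 - <<'E'
from h import *
a=cv2.imread('pics/top0.png')[170:245,165:250];b=cv2.imread('pics/sc0.png')[105:195,250:325]
A=cv2.resize(a,None,fx=6,fy=6,interpolation=cv2.INTER_CUBIC);B=cv2.resize(b,None,fx=4,fy=6,interpolation=cv2.INTER_CUBIC)
B=cv2.resize(b,None,fx=3.8,fy=3.8,interpolation=cv2.INTER_CUBIC)
o=np.zeros((450,510+285,3),np.uint8);o[:A.shape[0],:510]=A;o[:B.shape[0],510:510+B.shape[1]]=B
cv2.imwrite('pics/crop.png',o)
E
```

```text
(no output)
```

View pics/crop.png

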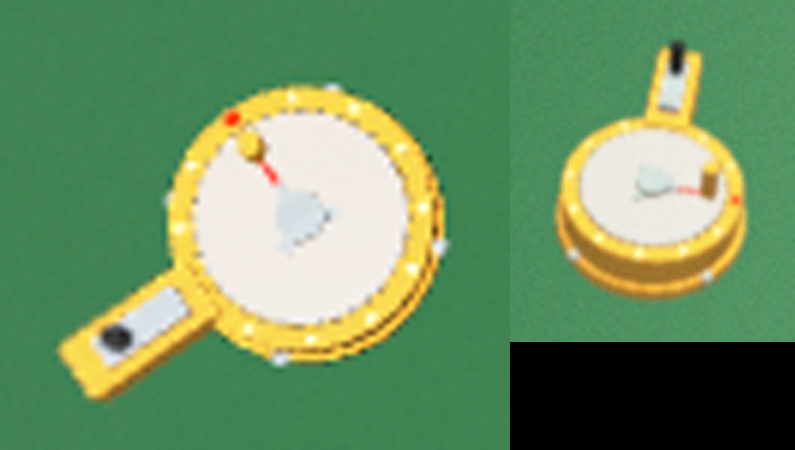

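The enlarged crop gives the pips, with the red one at crop (232,119), the peg top at (250,140) and the post at (117,335). In the scene part, the red pip is at (736,200) and the post top at (678,45). I'll fit the holder pose to both cameras.

```bash
cat > fit.py <<'E'
from h import *
from scipy.optimize import least_squares
L=lambda f:dict(np.load('pics/'+f+'.npz'))
a,b=L('top0'),L('sc0')
T={0:(232,119),1:(292,97),2:(354,107),3:(402,148),4:(423,207),5:(413,269),6:(371,317),7:(310,340),8:(248,328),10:(179,228),11:(191,165)}
S={0:(736,200),1:(718,234),2:(683,252),3:(640,252),4:(598,238),5:(573,210),6:(572,174),7:(590,143),8:(625,127),11:(729,165)}
cv=lambda p,s,o:(np.array(p,float)+.5)/s-.5+np.array(o)
tu=np.array([cv(p,6,(165,170)) for p in T.values()]);su=np.array([cv((p[0]-510,p[1]),3.8,(250,105)) for p in S.values()])
def pips(q,I):
    t=q[2]-np.radians(30)*np.array(list(I));return np.c_[q[0]+.057*np.cos(t),q[1]+.057*np.sin(t),0*t+.041]
ft=lambda q:(w2px(a,pips(q,T))-tu);fs=lambda q:(w2px(b,pips(q,S))-su)
q0=np.r_[px2w(a,[tu.mean(0)],.041)[0][:2],np.arctan2(*(px2w(a,[tu[0]],.041)[0]-px2w(a,[tu.mean(0)],.041)[0])[[1,0]])]
if __name__=='__main__':
  for n,f in(('top',ft),('scene',fs),('both',lambda q:np.r_[ft(q),fs(q)])):
    r=least_squares(lambda q:f(q).ravel(),q0);print(n,r.x,np.degrees(r.x[2]),'rms px',np.sqrt(np.mean(r.fun**2)))
  q=r.x;np.save('q.npy',q)
  y=np.array([-np.sin(q[2]),np.cos(q[2])]);x=np.array([y[1],-y[0]])
  P=[[*(q[:2]+.038*x),.072],[*(q[:2]+.1*y),.076]]
  print('pred peg,post top:',w2px(a,P).tolist(),w2px(b,P).tolist())
  print('seen',cv([(250,140),(117,335)],6,(165,170)).tolist(),cv([(201,166),(168,45)],3.8,(250,105)).tolist())
  # IK preview
  from plan import *
  for s in(1,-1):
    print(s,[ (None if (j:=kinematics.solve_ik(*pose(al,s)))is None else np.round(j,2).tolist()) for al in(-20,0,30,60,90,110)],np.round(kinematics.solve_ik(*bpose(.0,s)),2).tolist())
E
cat > plan.py <<'E'
from h import *
from scipy.spatial.transform import Rotation as R
ZT=.058  # fingertip height
def down(d,s):
    yaw=np.arctan2(d[1],d[0])+(0 if s>0 else np.pi)
    return (R.from_euler('z',yaw)*R.from_euler('x',np.pi)).as_quat()
def pose(deg,s,z=ZT,gap=0):   # finger face touching peg when dial is at deg
    q=np.load('q.npy');t=q[2]-np.radians(deg);d=np.array([np.sin(t),-np.cos(t)])
    p=q[:2]+.038*np.array([np.cos(t),np.sin(t)])-(.017+gap)*d
    return np.r_[p,z+bot.tcp_to_tips],down(d,s)
def bpose(tr,s,z=.060):
    q=np.load('q.npy');y=np.array([-np.sin(q[2]),np.cos(q[2])])
    return np.r_[q[:2]+(.117-tr)*y,z+bot.tcp_to_tips],down(-y,s)
E
python3 fit.py
```

```text
top [0.55631555 0.14128733 0.59519755] 34.10230753836414 rms px 0.08820599155869228
scene [0.55724158 0.1405986  0.59247943] 33.94657079024238 rms px 0.2835860887047597
both [0.55670264 0.1410283  0.59431785] 34.051904363014856 rms px 0.24592857337586518
pred peg,post top: [[206.10283765645494, 193.15237312981756], [183.25911209102094, 225.45657669623503]] [[302.64173203061983, 148.39701065931825], [293.94830238215417, 116.589247402169]]
seen [[206.25, 192.91666666666666], [184.08333333333334, 225.41666666666666]] [[302.5263157894737, 148.31578947368422], [293.8421052631579, 116.47368421052632]]
1 [[0.31, 0.52, 1.83, -0.0, 0.8, 2.51], [0.29, 0.53, 1.8, -0.0, 0.81, 2.84], [0.26, 0.54, 1.78, -0.0, 0.82, -2.95], [0.23, 0.54, 1.78, 0.0, 0.82, -2.46], [0.2, 0.53, 1.8, 0.0, 0.81, -1.97], [0.18, 0.52, 1.83, 0.0, 0.8, -1.63]] [0.45, 0.46, 1.93, -0.0, 0.75, 3.0]
-1 [[0.31, 0.52, 1.83, 0.0, 0.8, -0.63], [0.29, 0.53, 1.8, -0.0, 0.81, -0.3], [0.26, 0.54, 1.78, -0.0, 0.82, 0.19], [0.23, 0.54, 1.78, -0.0, 0.82, 0.68], [0.2, 0.53, 1.8, -0.0, 0.81, 1.17], [0.18, 0.52, 1.83, -0.0, 0.8, 1.51]] [0.45, 0.46, 1.93, -0.0, 0.75, -0.15]
```

The fit agrees to about 1 mm. I'll use s=-1, close the gripper, approach behind the peg and do the first click.

```bash
cat > click.py <<'E'
from plan import *
def tang(deg,f):
    q=np.load('q.npy');t=q[2]-np.radians(deg);return float(-np.dot(f[:2],[np.sin(t),-np.cos(t)]))
def click(k):
    """push from click k over half-way; stop when the peg leaves the finger"""
    w=lambda n=3:np.mean([get_obs()['wrist_force'] for _ in range(n)],0)
    bot.servo_line(*pose(30*k-5,-1),velocity=.05); bot.dwell(.15)
    f0=tang(30*k-5,w());pk=0;log=[]
    for al in np.arange(30*k-3,30*k+21,1.5):
        bot.servo_line(*pose(al,-1),velocity=.03); bot.dwell(.06)
        f=tang(al,w())-f0;log.append((round(al-30*k,1),round(f,1)));pk=max(pk,f)
        if f>25: print('HIGH');break
        if pk>2.5 and f<.8 : break
    print('click',k+1,'f0',round(f0,2),log,'t',round(get_obs()['time_s'],1),'err',(np.array(get_obs()['position'])-pose(al,-1)[0]).round(4))
E
python3 - <<'E'
from click import *
hand.move_gripper(0)
p,o=pose(0,-1,z=.14,gap=.012); bot.reach(p,o)
p[2]=.058+bot.tcp_to_tips; bot.servo_line(p,o,velocity=.1)
print(get_obs()['time_s'],get_obs()['wrist_force'],get_obs()['gripper_width'])
click(0)
c=shot('scene','sc1');shot('wrist','wr1');t=shot('top','top1')
A=cv2.resize(c['frame'][75:195,230:350],(480,480),interpolation=2)
B=cv2.resize(cv2.imread('pics/wr1.png')[:,:,::-1],(320,240))
o=np.zeros((480,800,3),np.uint8);o[:,:480]=A;o[:240,480:]=B
o[240:,480:]=cv2.resize(t['frame'][160:250,155:275],(320,240))
cv2.imwrite('pics/c1.png',o[:,:,::-1])
E
```

```text
4.9 [ 0.1353864  -1.19629412 -0.17661334] 0.0002415812181332862
click 1 f0 0.03 [(np.float64(-3.0), -0.3), (np.float64(-1.5), -0.4), (np.float64(0.0), 2.5), (np.float64(1.5), 2.9), (np.float64(3.0), 3.6), (np.float64(4.5), 0.3)] t 7.2 err [ 0.     -0.0002 -0.    ]
```

View pics/c1.png

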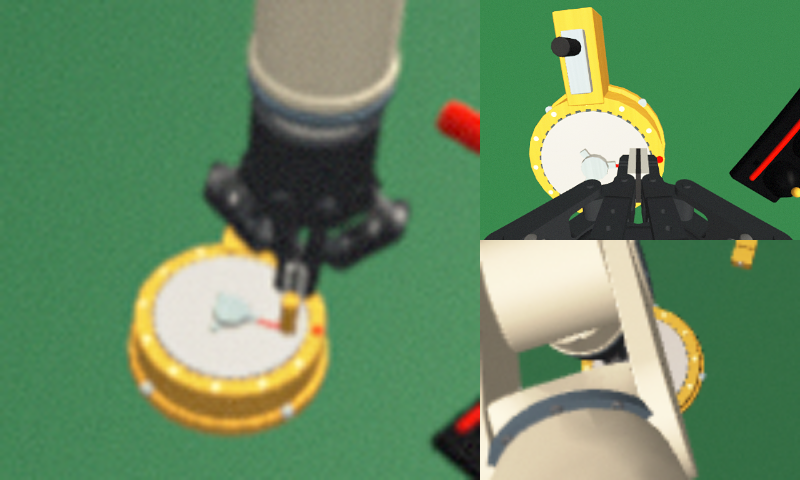

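The scene part shows the finger touching the peg at (290,300) with the dial still near its start, so the dip in force was noise. I'll carry on past half-way with better averaging.

```bash
cat > click.py <<'E'
from plan import *
def tang(deg,f):
    q=np.load('q.npy');t=q[2]-np.radians(deg);return float(-np.dot(f[:2],[np.sin(t),-np.cos(t)]))
def w(n=4):
    r=[]
    for _ in range(n): bot.dwell(.02); r.append(get_obs()['wrist_force'])
    return np.mean(r,0)
def click(k,a0=-4,amax=18.1):
    log=[]
    for al in np.arange(30*k+a0,30*k+amax,2):
        bot.servo_line(*pose(al,-1),velocity=.02)
        f=tang(al,w());log.append((float(al-30*k),round(f,1)))
        if f>20: print('HIGH');break
    print('click',k+1,log,'t',round(get_obs()['time_s'],1))
def look(fn):
    c=shot('scene',fn);cv2.imwrite('pics/%s_c.png'%fn,cv2.resize(c['frame'][95:195,230:350],(600,500),interpolation=2)[:,:,::-1])
    q=np.load('q.npy')
    for k in range(0,6):
        t=q[2]-np.radians(30*k);u=w2px(c,[[*(q[:2]+.038*np.array([np.cos(t),np.sin(t)])),.072]])[0]
        print(k,'peg top would be at crop',((u-[230,95]+.5)*5-.5).round().tolist())
E
python3 - <<'E'
from click import *
click(0,a0=6)
bot.dwell(.2);print(tang(18,w()));look('sc2')
E
```

```text
click 1 [(6.0, 1.4), (8.0, 0.4), (10.0, -0.0), (12.0, -0.0), (14.0, -0.4), (16.0, 0.0), (18.0, -0.2)] t 9.6
-0.30684851356303416
0 peg top would be at crop [365.0, 269.0]
1 peg top would be at crop [350.0, 296.0]
2 peg top would be at crop [318.0, 314.0]
3 peg top would be at crop [278.0, 316.0]
4 peg top would be at crop [242.0, 302.0]
5 peg top would be at crop [220.0, 276.0]
```

View pics/sc2_c.png

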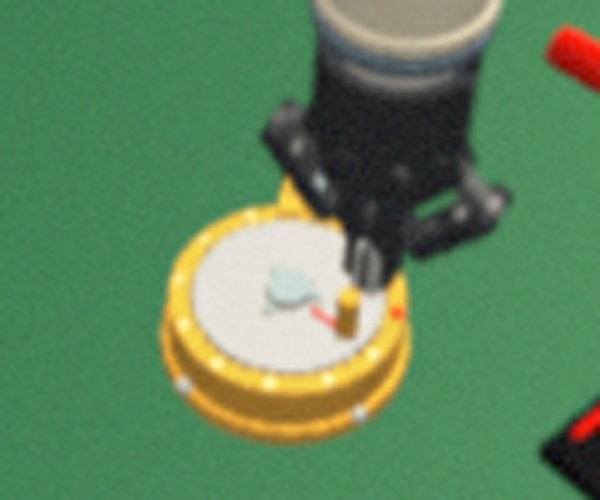

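The peg top is at (348,296), which matches the click-1 prediction of (350,296). On to click 2.

```bash
python3 - <<'E'
from click import *
click(1);bot.dwell(.2);look('sc3')
E
```

```text
click 2 [(-4.0, 0.3), (-2.0, 0.1), (0.0, 3.2), (2.0, 2.9), (4.0, 1.7), (6.0, 1.2), (8.0, 0.9), (10.0, -0.0), (12.0, 0.1), (14.0, -0.1), (16.0, -0.1), (18.0, -0.3)] t 13.9
0 peg top would be at crop [365.0, 269.0]
1 peg top would be at crop [350.0, 296.0]
2 peg top would be at crop [318.0, 314.0]
3 peg top would be at crop [278.0, 316.0]
4 peg top would be at crop [242.0, 302.0]
5 peg top would be at crop [220.0, 276.0]
```

View pics/sc3_c.png

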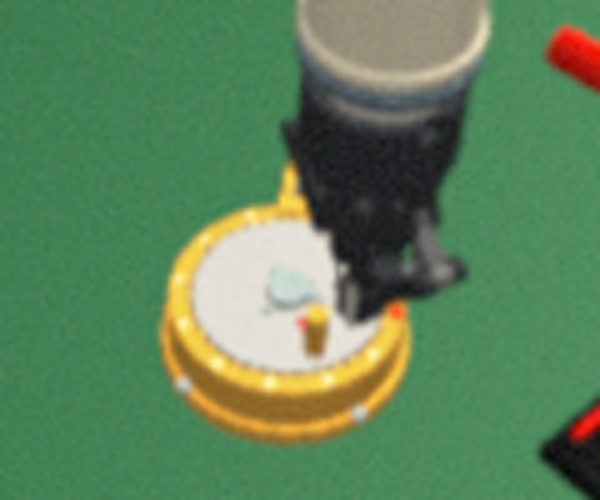

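The peg top is at (317,313), matching click 2. The force pattern is the same as before, so I'll do click 3.

```bash
python3 - <<'E'
from click import *
click(2);bot.dwell(.2);look('sc4')
E
```

```text
click 3 [(-4.0, -0.1), (-2.0, 0.0), (0.0, 2.0), (2.0, 2.3), (4.0, 2.7), (6.0, 1.6), (8.0, 0.6), (10.0, 0.8), (12.0, -0.1), (14.0, -0.2), (16.0, 0.0), (18.0, -0.0)] t 18.1
0 peg top would be at crop [365.0, 269.0]
1 peg top would be at crop [350.0, 296.0]
2 peg top would be at crop [318.0, 314.0]
3 peg top would be at crop [278.0, 316.0]
4 peg top would be at crop [242.0, 302.0]
5 peg top would be at crop [220.0, 276.0]
```

View pics/sc4_c.png

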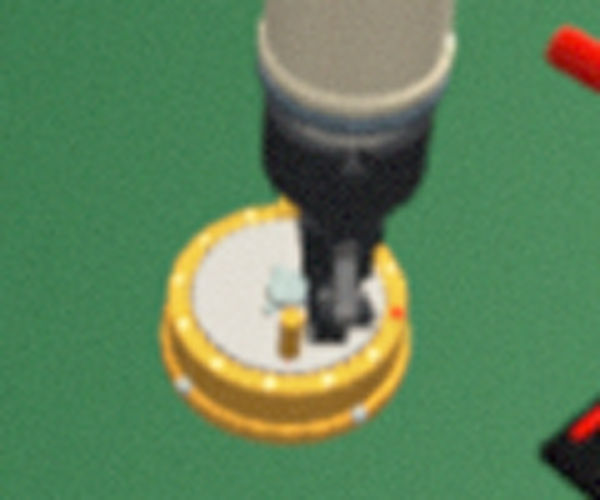

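The peg top is at (291,315), between clicks 2 and 3 at roughly 80°. I'll look again before moving to see whether it is still travelling.

```bash
python3 - <<'E'
from click import *
bot.dwell(.4)
c=shot('scene','sc5');d=dict(np.load('pics/sc4.npz'))
print('diff',np.abs(c['frame'][140:175,275:315].astype(int)-d['frame'][140:175,275:315]).max(),tang(78,w()))
w_=shot('wrist','wr5')
o=np.zeros((480,800,3),np.uint8)
o[:,:400]=cv2.resize(c['frame'][135:183,268:308],(400,480),interpolation=2)
o[:300,400:]=cv2.resize(w_['frame'],(400,300))
cv2.imwrite('pics/c5.png',o[:,:,::-1])
q=np.load('q.npy')
for a in(60,70,75,80,85,90):
    t=q[2]-np.radians(a);u=w2px(c,[[*(q[:2]+.038*np.array([np.cos(t),np.sin(t)])),z] for z in(.072,.042)])
    print(a,((u-[268,135]+.5)*10-.5).round().tolist())
E
```

```text
diff 20 -0.33940414404878205
60 [[256.0, 228.0], [249.0, 300.0]]
70 [[231.0, 233.0], [224.0, 305.0]]
75 [[217.0, 234.0], [211.0, 306.0]]
80 [[204.0, 234.0], [198.0, 307.0]]
85 [[191.0, 234.0], [185.0, 306.0]]
90 [[177.0, 232.0], [172.0, 304.0]]
```

View pics/c5.png

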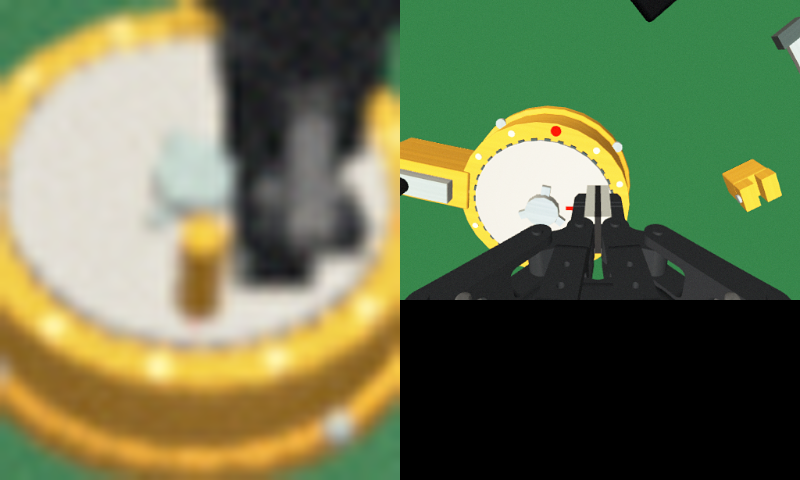

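Peg top (203,237) and base (197,305) put the dial at about 80°, stationary, so it has hung up short of the third click. I'll nudge it on gently, going no further than the 90° position.

```bash
python3 - <<'E'
from click import *
click(2,a0=20,amax=28.1);bot.dwell(.15);look('sc6')
E
```

```text
click 3 [(20.0, -0.0), (22.0, -0.2), (24.0, -0.5), (26.0, 0.2), (28.0, 0.0)] t 20.5
0 peg top would be at crop [365.0, 269.0]
1 peg top would be at crop [350.0, 296.0]
2 peg top would be at crop [318.0, 314.0]
3 peg top would be at crop [278.0, 316.0]
4 peg top would be at crop [242.0, 302.0]
5 peg top would be at crop [220.0, 276.0]
```

View pics/sc6_c.png

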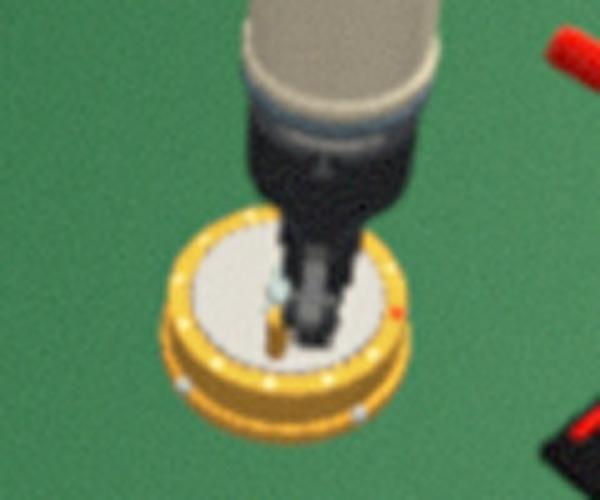

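The peg top is at about (278,315), so it is seated in click 3. Now click 4.

```bash
python3 - <<'E'
from click import *
click(3,a0=0);bot.dwell(.3);look('sc7')
E
```

```text
click 4 [(0.0, 0.4), (2.0, 3.7), (4.0, 3.5), (6.0, 2.9), (8.0, 1.8), (10.0, 1.4), (12.0, 0.3), (14.0, -0.1), (16.0, -0.1), (18.0, -0.2)] t 23.9
0 peg top would be at crop [365.0, 269.0]
1 peg top would be at crop [350.0, 296.0]
2 peg top would be at crop [318.0, 314.0]
3 peg top would be at crop [278.0, 316.0]
4 peg top would be at crop [242.0, 302.0]
5 peg top would be at crop [220.0, 276.0]
```

View pics/sc7_c.png

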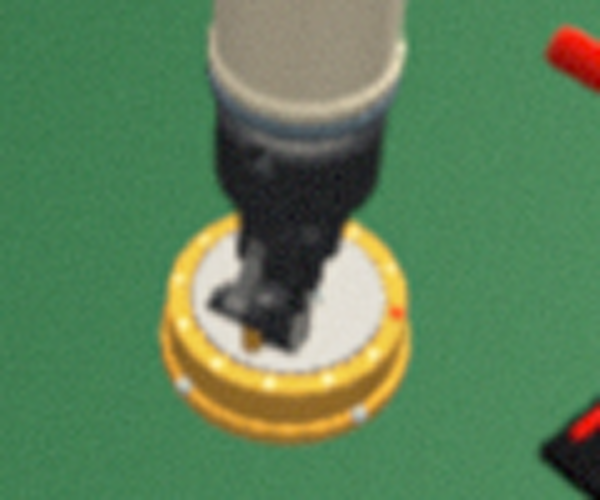

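The peg's foot shows at (254,345), about 109°, so it has hung short of click 4 as it did before. I'll nudge it to 118° nominal as for click 3, back off, lift clear, and measure the angle with image code checked against the earlier pictures.

```bash
cat > ang.py <<'E'
from click import *
def ang(c):
    q=np.load('q.npy');S=cv2.cvtColor(c['frame'],cv2.COLOR_RGB2HSV)[:,:,1].astype(np.float32)
    A=np.arange(-10,150,1.);v=[]
    for a in A:
        t=q[2]-np.radians(a);r=np.array([np.cos(t),np.sin(t)])
        P=[[*(q[:2]+.038*r),z] for z in np.linspace(.046,.072,8)]
        u=w2px(c,P).astype(np.float32);v.append(cv2.remap(S,u[None,:,0],u[None,:,1],1).mean())
    v=np.array(v);m=v>.5*(v.max()+np.median(v))
    i=v.argmax();k=[j for j in range(len(A)) if abs(j-i)<14 and m[j]]
    return round(float((A[k]*v[k]).sum()/v[k].sum()),1),round(float(v.max())),round(float(np.median(v)))
E
python3 - <<'E'
from ang import *
click(3,a0=20,amax=28.1);bot.dwell(.2)
p,o=pose(116,-1);bot.servo_line(p,o,velocity=.03)
p,o=pose(116,-1,gap=.002);bot.servo_line(p,o,velocity=.03)
p[2]+=.12;bot.servo_line(p,o,velocity=.15)
# swing over to the bolt side, high
p2,o2=bpose(-.03,-1,z=.18);bot.reach(p2,o2)
for f in('sc0','sc2','sc3'):print(f,ang(dict(np.load('pics/'+f+'.npz'))))
c=shot('scene','sc8');t=shot('top','top8');print(ang(c),'top',ang(t),'top0',ang(dict(np.load('pics/top0.npz'))),get_obs()['time_s'],get_obs()['wrist_force'])
E
```

```text
click 4 [(20.0, 0.2), (22.0, 0.1), (24.0, 0.1), (26.0, -0.1), (28.0, -0.0)] t 25.8
sc0 (2.3, 182, 13)
sc2 (30.0, 185, 15)
sc3 (60.6, 185, 16)
(120.0, 182, 13) top (122.3, 189, 26) top0 (-0.5, 176, 15) 29.0917 [-0.36581221  0.47930371 -0.23792354]
```

Both cameras read the dial at 120°. Now the bolt.

```bash
python3 - <<'E'
from ang import *
q=np.load('q.npy');y=np.array([-np.sin(q[2]),np.cos(q[2])])
F=lambda:float(w(3)[:2]@y)
p,o=bpose(-.012,-1,z=.12);bot.servo_line(p,o,velocity=.15)
p,o=bpose(-.012,-1);bot.servo_line(p,o,velocity=.1)
f0=F();log=[];z0=get_obs()['wrist_force'][2]
for tr in list(np.arange(-.003,.0145,.003))+list(np.arange(.0155,.0235,.001)):
    bot.servo_line(*bpose(tr,-1),velocity=.03);f=F()-f0;log.append((round(float(tr)*1e3,1),round(f,1)))
    if f>9:break
print(f0,z0,log,get_obs()['time_s'])
p,o=bpose(tr-.02,-1);bot.servo_line(p,o,velocity=.08)
p[2]+=.15;bot.servo_line(p,o,velocity=.2)
c=shot('scene','sc9');t=shot('top','top9')
print(ang(c),ang(t),get_obs()['time_s'])
o=np.zeros((500,800,3),np.uint8)
o[:,:400]=cv2.resize(c['frame'][95:195,250:330],(400,500),interpolation=2)
o[:400,400:]=cv2.resize(t['frame'][165:250,165:250],(400,400),interpolation=2)
cv2.imwrite('pics/c9.png',o[:,:,::-1])
for k in(0,.018):
    P=[[*(q[:2]+(.1-k)*y),.076]];print(k,((w2px(c,P)[0]-[250,95]+.5)*5).round(),((w2px(t,P)[0]-[165,165]+.5)*400/85).round()+[400,0])
E
```

```text
-0.46371767891116267 -0.4271868307963559 [(-3.0, 0.7), (0.0, 0.6), (3.0, 0.1), (6.0, 0.9), (9.0, 0.6), (12.0, 0.5), (15.5, 0.5), (16.5, 0.7), (17.5, 5.1), (18.5, 11.1)] 33.675
(120.0, 182, 13) (122.2, 186, 25) 35.075
0 [222. 110.] [488. 287.]
0.018 [217. 135.] [514. 269.]
```

View pics/c9.png

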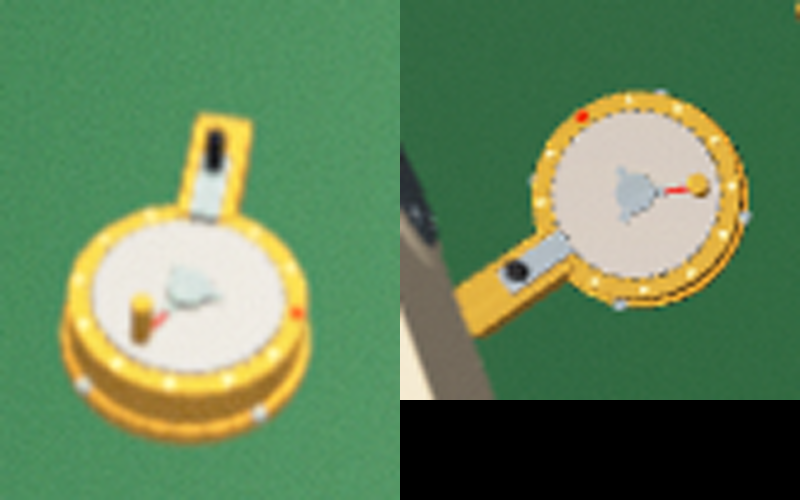

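The post top is at (216,134) in the scene part and (516,270) in the top part. Both match full travel, and the stop was felt at 11 N. The peg points at the fourth pip and the gripper is clear.

```bash
python3 -c "
from workcell import *
print(hand_in())"
```

```text
the job is handed in; nothing more can be done
None
```

The dial rests in its fourth click (120°, confirmed by both cameras), the bolt is fully home against its stop, the gripper is clear, and the job was handed in at about 35 s; at clicks 3 and 4 the dial stopped about 10° short and needed a gentle nudge to seat.

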